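# Take the battery sled out of the sloping dock

## Task

Take the battery out of the sloping dock. First squeeze the blue cover's two yellow snap tabs inward, lift the cover off and stand it on its feet in the grey tray; next pull the red plunger knob out against its spring and give it a quarter turn so that it stays out by itself; then slide the orange battery sled up the slope until its tongue is clear of the bridge, lift it out and lay it flat in the tray beside the cover, battery on top. Set both down without dropping them, leave the plunger latched open and do not push the other things on the bench about.

Things in the scene. Friction and masses are not known exactly. Their poses are not given: they have to be found in the camera images.
- dock: Fixed grey wedge-shaped dock, 118 mm deep (x), 104 wide (y); origin at the middle of its underside, z up, x to its high rear side. Its upper face rises towards +x at 25 deg. Slope axes in the dock frame: u (up the slope) = (0.906, 0, 0.423), n (outward normal) = (-0.423, 0, 0.906)
- bay (a point): Where the seated cover's origin lies: at (0.0101, 0, 0.0499) in the dock frame, 0.7 mm above the face. Beside it run two black rails along u, 42 mm apart, 12 mm high (along n), 82 long, joined at the top end by a 12 mm high stop; at the lower end, 38.5 mm down the slope, begins an aluminium bridge, 25 mm long, 18 high, over the sled's tongue, with the plunger on it
- cover: Loose blue cover, 76 mm along x, 56 across the tabs along y, 38 high, about 90 g; origin at the middle of the plane of its four feet. Seated, its x is u and its z is n. It comes off only along n and only with both tabs pressed; feet and barbed legs reach 12 mm down between the rails, so lift it 40 mm before moving sideways (the sled below is 31 high). It stands on its feet
- cover_grip (a point): On the cover, midway between the tabs, 34 mm above its feet: middle of a grasp that squeezes the tabs, closing along the cover's y. The tabs' finger pads are 22 mm long (x), from 14 to 35 mm above the feet, outer faces 56 mm apart (47 pressed). The rails' tops lie 11.3 mm above the feet: keep fingertips higher than 13 mm
- tab_left (a joint): Travel of the yellow snap tab on the cover's +y side, m: 0 sprung out, 0.0045 fully pressed in (stop). The barb is clear of its ledge at 0.0035. Spring 1.5 N to 6 N
- tab_right (a joint): The same for the yellow tab on the cover's -y side
- knob_grip (a point): Middle of the plunger's red wing knob, 47 mm above the face along n with the plunger home, on the centre line, 13 mm down the slope from the bridge's upper side. The wing is 20 mm long, 12 thick, from 11 below the point to 8 above it; a disc and steel collar lie under it. With the knob at 0 the wing lies along u: grip it 12 mm wide, closing along the dock's y
- plunger (a joint): How far the plunger is pulled out along n, m: 0 home (pin in the sled's tongue), 0.014 stop. Spring 5 N at home, 7.5 N at the stop. From 0.0105 on its cross pin is clear of the slotted collar and the knob can turn; pull to about 0.013. Latched it rests at 0.010
- knob (a joint): Turn of the wing knob about n, rad, 0 at the start, limits +-1.8, counter-clockwise positive seen from above the face. It turns either way, only while pulled out; a quarter turn (1.57) puts the cross pin across the collar, where it stays out when let go
- sled: Loose orange sled with a dark green block battery on edge, about 95 g; origin at the middle of the underside of its base plate (56 mm along x, 20 along y, 5 thick). A 22 mm tongue, held by the plunger's pin, sticks out at its -x end under the bridge. In the dock its x is u, its z is n. With the plunger latched, slide it 22 to 25 mm up the slope, then lift it along n
- sled_grip (a point): On the sled, middle of the battery, 24 mm above the sled's underside. The battery is 18 mm wide along the sled's y, 51 long along x, from 5 to 31 mm above the underside; the rails beside it reach 12 mm
- tray: Fixed shallow grey tray, 200 mm along x, 150 along y, 22 high, walls and floor 4 mm; origin at the middle of its underside. Room for the cover in its far half (+x) and the sled in its near half, both with their x along the tray's x
- relay_box: Bystander: small blue relay box, 12x29x26 mm, origin under it, beside the tray
- capacitor_b: Bystander: small black capacitor, 18 mm across, 25 high, beside the tray, origin under it
- usb_stick: Bystander: black memory stick, 17x52x8 mm, beside the dock, origin under it
- heatsink: Bystander: black finned heat sink, 40x40x23 mm, beside the dock, origin under it
There are look-alikes about, which are no part of the job. What is shaped like the cover but pink is not meant.

How it is judged (in metres and radians):
On the way, in this order (a step that is already met when the one before it is completed fails the run):
1. both snap tabs are squeezed in by at least 3 mm while the cover is still seated on the dock (value of joint each of tab_left, tab_right above 0.003 m and distance between cover and bay below 0.008 m), for 0.1 s.
2. the cover stands on its feet in the tray, let go (x of cover in the frame of tray between -0.095 and 0.095 m and y of cover in the frame of tray between -0.07 and 0.07 m and z of cover in the frame of tray between 0 and 0.012 m and angle between cover's own z axis and vertical below 0.15 rad and contact force between the fingers and cover below 0.05 N), for 0.2 s.
3. the plunger is out by 8 mm or more, turned by 0.7 rad or more either way, and stays so with nothing holding it (value of joint plunger above 0.008 m and (value of joint knob above 0.7 rad or value of joint knob below -0.7 rad) and contact force between the fingers and knob below 0.05 N), for 0.2 s.
4. the sled lies in the tray, battery on top, let go (x of sled in the frame of tray between -0.095 and 0.095 m and y of sled in the frame of tray between -0.07 and 0.07 m and z of sled in the frame of tray between 0 and 0.012 m and angle between sled's own z axis and vertical below 0.15 rad and contact force between the fingers and sled below 0.05 N), for 0.2 s.
At the end, for the whole second after the job is handed in: The cover stands on its feet and the sled lies flat on its base, battery on top, both on the tray floor (within 0.15 rad of level, origins inside the walls), at rest; the plunger is still latched: out by 8 mm or more and turned 0.7 rad or more either way (x of cover in the frame of tray between -0.095 and 0.095 m and y of cover in the frame of tray between -0.07 and 0.07 m and z of cover in the frame of tray between 0 and 0.012 m and angle between each of cover, sled's own z axis and vertical below 0.15 rad and x of sled in the frame of tray between -0.095 and 0.095 m and y of sled in the frame of tray between -0.07 and 0.07 m and z of sled in the frame of tray between 0 and 0.012 m and value of joint plunger above 0.008 m and (value of joint knob above 0.7 rad or value of joint knob below -0.7 rad) and linear speed of each of cover, sled below 0.02 m/s); the robot touches nothing.
It fails at once if relay box, capacitor, memory stick or heat sink moved by more than 3 cm (distance of any of relay_box, capacitor_b, usb_stick, heatsink from where it was at the start of the episode above 0.03 m).
It fails at once if the cover is dropped into the tray from more than about 3 cm (contact force between the fingers and cover below 0.05 N and z of cover in the frame of tray above 0.035 m and horizontal distance between cover and tray below 0.1 m).
It fails at once if the sled is dropped into the tray from more than about 3 cm (contact force between the fingers and sled below 0.05 N and z of sled in the frame of tray above 0.035 m and horizontal distance between sled and tray below 0.1 m).
It also fails if it takes over 69 s, if anything falls off the work surface, if the arm or the gripper's body presses on something with over 40 N, if the wrist force passes 120 N, or if a joint passes its speed limit or range.

## Robot

A 6-joint arm with a two-finger parallel gripper is mounted at the origin on a cart in front of the work surface, level with it; the furniture and walls round the work are solid. World frame = base frame: x ahead of the robot, y to its left, z up, the work surface at z = 0. Lengths are in m, angles in degrees, forces in N, time in s.
With the tool pointing down it reaches from about 0.4 to 0.825 m from the base axis. Payload 7 kg.
Tool frame: the origin (TCP) lies on the centre line of the jaws, within the pads' length; the fingertips stand 8 mm ahead of it and the grasp point (between the pads) lies 11 mm behind it; z points along the fingers, y is the line along which they close (so a half turn about z gives the same grasp; the last joint's range is limited). The gripper opens to 88 mm and grips with 3 to 60 N. Pads are 19 mm wide; open, the fingers measure 130 mm over their backs; the gripper's body (78 mm by 193 mm) begins 47 mm behind the grasp point.
Start: joints at [90.304, 20.546, 0.682, 0, -70.136, -16.507], TCP at [0.188, 0.648, 0.235] pointing down, gripper open.
Joint ranges: [-176.03, 176.03], [-82.01, 121.73], [-58.28, 71.71], [-173.87, 95.51], [-174.79, -0.11], [-173.66, 173.66]. Speed limits (degrees/s): [136.94, 136.94, 172.46, 180, 180, 180].

## Interface

Orientations are given as [roll, pitch, yaw] about the fixed x, y, z axes, in that order (R = Rz(yaw) Ry(pitch) Rx(roll)).
In Python, from plant import ctrl, vision gives the robot as it stands. The module is installed in compiled form; this text tells all that it offers.
- The arm moves only by the tool move_arm, never from a script. Its argument "moves" is one flat list of numbers, 7 for each row, row after row: the finger opening in cm, from 0 to 8.76, then the shift along the tool's x, y, z in cm, then the turn, a rotation vector about the tool's x, y, z in rad. A call has 1 to 8 rows; each row shifts and turns the commanded pose from where the row before left it, along the tool's axes as they then stand; what a row does not reach is not made up. A row lasts 1/10 s, in which the tool goes at most 50 mm and 8.59 degrees, less where a joint would pass 70% of its speed; a pose out of reach is approached as far as the arm can. A call with a gripper value outside its range is refused whole. The fingers move at their own pace and stop on an object; the grip force is fixed at half the most. Time passes only in rows, so rows that do not move let the fingers close. It gives the time, the measured TCP pose, the force, the opening and the grip force at its end, in the units of the state.
- ctrl.get_obs(): the state, without advancing time (a new reading comes with each control period).
- vision.snapshot(name): name is "side" or "top" or "wrist"; returns (picture, depth): 480x640x3 uint8, red, green, blue; 480x640 float32, m along the optical axis (not along the pixel's ray), 0 where there is no reading.
- vision.camera_model(name): a dict with "vertical_fov" (degrees; the focal length in pixels is half the picture's height over the tangent of half this angle, whatever the lens; pixels are square), "cx", "cy" (the principal point, pixels), "cam_to_world" (4x4, takes a point from camera to world coordinates). Camera axes: x right, y down, z forward; pixel columns grow to the right and rows downward; lengths in m; the calibration is good to about 2 mm. A picture is of the moment at which its call begins: read the wrist's pose just before it. camera_model takes no time and is no camera call; for the wrist camera it gives the pose at the moment of the call.
- ctrl.close_job(): hands the job in; it is judged then, once.
The state is a dict: "clock": time; "joint_pos": joint angles; "qvel": joint speeds; "tau": joint torques, N m; "tool_pos": TCP position; "orientation": TCP orientation; "force": force on the tool from outside, world axes, zero at the start; "moment": the same for the moment, N m; "opening": finger opening in m; "gripper_force": force on a finger pad.
Only numpy, scipy, OpenCV 4.12 (cv2) and the standard library are available. Lean on these libraries where they do the work, as an engineer would, in place of code of your own. Each camera call takes 0.05 s, during which the arm holds its last target. There are 200 camera calls.

## Working session

There is one attempt and no reset: what is moved stays moved. The work goes in short steps, Python scripts to look and compute and a tool call to move; the robot and the scene stay as the last step left them, time stands still between calls to the robot, and variables do not carry over. Pictures are saved under pics/ and viewed, at most 10 in all, crops included, and the job is handed in when it is done.

Besides the shell and the picture viewer there is one more tool, called after "Emit:" as name(argument=value, ...), one argument or row to a line, values as JSON. move_arm: Moves the arm, as the interface text tells. Its arguments: {"type":"object","properties":{"moves":{"type":"array"}},"required":["moves"]}

```bash
mkdir -p pics; cat > h.py <<'E'
import numpy as np, cv2
from plant import ctrl, vision
from scipy.spatial.transform import Rotation as R
def snap(name, fn=None):
    m=vision.camera_model(name); p,d=vision.snapshot(name)
    np.savez('/tmp/%s.npz'%name,p=p,d=d,T=m['cam_to_world'],f=240/np.tan(np.radians(m['vertical_fov'])/2),cx=m['cx'],cy=m['cy'])
    if fn: cv2.imwrite('pics/'+fn,p[:,:,::-1])
def load(name): return np.load('/tmp/%s.npz'%name)
def cloud(s):
    v,u=np.mgrid[0:480,0:640]; d=s['d']
    P=np.stack([(u-s['cx'])*d/s['f'],(v-s['cy'])*d/s['f'],d],-1)
    W=P@s['T'][:3,:3].T+s['T'][:3,3]; W[d==0]=np.nan
    return W
E
python3 - <<'E'
from h import *
for n in ('top','side','wrist'): snap(n,n+'0.png'); s=load(n); print(n,s['T'].round(3).tolist(),s['f'])
a=cv2.imread('pics/top0.png');b=cv2.imread('pics/side0.png');print(ctrl.get_obs())
E
```

```text
top [[0.007, -0.999, 0.054, 0.516], [-1.0, -0.007, -0.004, -0.014], [0.004, -0.054, -0.999, 0.943], [0.0, 0.0, 0.0, 1.0]] 484.4506490820326
side [[-0.829, -0.316, 0.461, 0.199], [-0.559, 0.488, -0.671, 0.576], [-0.013, -0.814, -0.581, 0.571], [0.0, 0.0, 0.0, 1.0]] 443.17464751050255
wrist [[-0.28, -0.927, -0.25, 0.255], [-0.96, 0.271, 0.071, 0.628], [0.002, 0.259, -0.966, 0.384], [0.0, 0.0, 0.0, 1.0]] 382.67704166206033
{'clock': 0.15, 'joint_pos': array([ 9.03040186e+01,  2.05804934e+01,  6.44102005e-01, -1.43822933e-02,
       -7.01349303e+01, -1.65063762e+01]), 'qvel': array([ 0.12209384, -0.10137057,  0.1668521 ,  0.12164768,  0.07644575,
        0.01723647]), 'tau': array([-9.02543252e-04, -5.83269954e+01,  2.93287861e+01,  7.00122043e+00,
        8.67521827e-03, -1.10925273e-04]), 'tool_pos': array([0.18827786, 0.64782457, 0.23384268]), 'orientation': array([ 1.79927776e+02, -7.30104342e-03, -1.62072486e+01]), 'force': array([0.0162604 , 1.12485832, 1.21087009]), 'moment': array([0.02670342, 0.02594805, 0.01500633]), 'gripper_force': 0.0, 'opening': 0.08760336955223944}
```

View pics/top0.png

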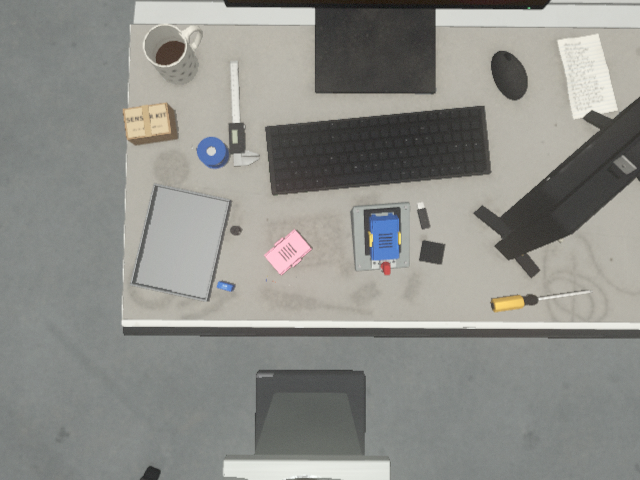

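View pics/side0.png

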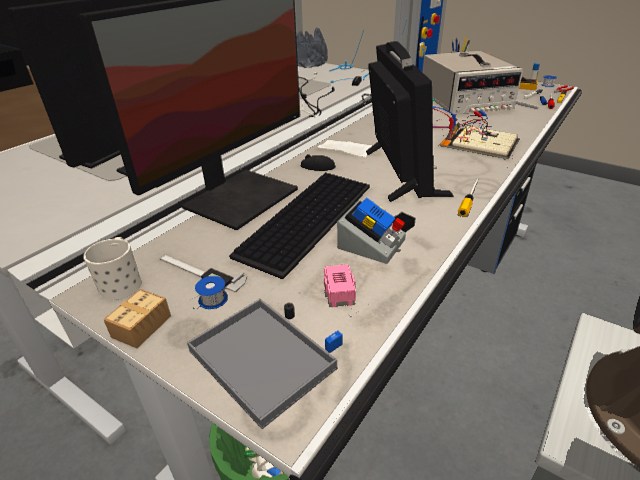

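The candidates for the cover are the pink one at top (289,252), which is excluded by its colour, and the blue one seated on the dock at (384,237) with yellow tabs, which fits. The red knob is at (387,268). The tray runs through about (155,186), (230,200), (209,299) and (134,284). I'll measure these and check an enlarged crop.

```bash
python3 - <<'E'
from h import *
s=load('top');p=s['p'];W=cloud(s)
c=p[190:290,340:450];cv2.imwrite('pics/c1.png',cv2.resize(c[:,:,::-1],None,fx=7,fy=5.9,interpolation=cv2.INTER_CUBIC)[:600] if 0 else cv2.resize(c[:,:,::-1],None,fx=5.9,fy=5.9,interpolation=cv2.INTER_CUBIC))
# masks
def rep(n,m):
    q=W[m];q=q[~np.isnan(q[:,0])]
    r=cv2.minAreaRect((q[:,:2]*1000).astype(np.float32)); print(n,len(q),'mean',q.mean(0).round(4),'z',np.percentile(q[:,2],[2,50,98]).round(4),'rect',np.round(r[0],1),np.round(r[1],1),round(r[2],1))
v,u=np.mgrid[0:480,0:640]
box=lambda a,b,c,d:(u>=a)&(u<b)&(v>=c)&(v<d)
hsv=cv2.cvtColor(p,cv2.COLOR_RGB2HSV);H,S,V=[hsv[...,i].astype(int) for i in range(3)]
B=box(340,418,190,290)
rep('dock',B&(W[...,2]>.008)&~((H<8)&(S>150)))
rep('blue',B&(abs(H-110)<12)&(S>140))
rep('yellow',B&(abs(H-25)<8)&(S>140))
rep('red',B&((H<6)|(H>174))&(S>150)&(W[...,2]>.03))
rep('tray',box(125,240,175,310)&(W[...,2]>.012))
for n,b in (('relay',(215,240,275,297)),('cap',(229,243,222,238)),('heats',(416,450,238,268)),('usb',(413,435,198,232))): rep(n,box(*b)&(W[...,2]>.005))
# grey dock face plane
rep('traytop_z',box(160,200,220,260))
print('table z',np.nanmedian(W[box(300,345,290,315)],0))
for uv in [(354,206),(409,204),(409,267),(355,270)]: print(uv,W[uv[1],uv[0]].round(4))
for uv in [(155,186),(230,200),(209,299),(134,284)]: print(uv,W[uv[1],uv[0]].round(4))
E
```

```text
dock 3752 mean [ 0.5689 -0.1329  0.0621] z [0.018  0.0678 0.0973] rect [ 563.9 -137.1] [129.6 104. ] 4.8
blue 794 mean [ 0.5654 -0.1373  0.0852] z [0.0684 0.0871 0.0994] rect [ 566.4 -137. ] [74.5 48. ] 5.0<stdin>:7: RuntimeWarning: Mean of empty slice.
  ret = um.true_divide(
Traceback (most recent call last):
IndexError: index -1 is out of bounds for axis 0 with size 0
```

View pics/c1.png

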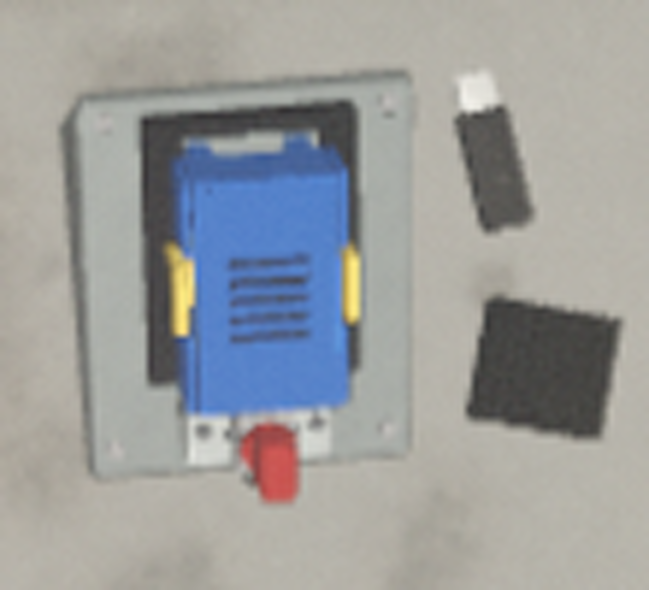

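The crop shows the blue cover (crop 175–350 × 135–415) with yellow tabs at (180,290) and (352,285), and the red knob at (270,465) at the low, near end. The dock yaw is about +5°.

```bash
python3 - <<'E'
from h import *
s=load('top');p=s['p'];W=cloud(s)
v,u=np.mgrid[0:480,0:640]
box=lambda a,b,c,d:(u>=a)&(u<b)&(v>=c)&(v<d)
hsv=cv2.cvtColor(p,cv2.COLOR_RGB2HSV);H,S,V=[hsv[...,i].astype(int) for i in range(3)]
B=box(340,418,190,290)
def rep(n,m):
    q=W[m];q=q[~np.isnan(q[:,0])]
    if len(q)<4: print(n,len(q));return
    r=cv2.minAreaRect((q[:,:2]*1000).astype(np.float32)); print(n,len(q),'mean',q.mean(0).round(4),'z',np.percentile(q[:,2],[2,50,98]).round(4),'rect',np.round(r[0],1),np.round(r[1],1),round(r[2],1))
rep('yellow',B&(H>12)&(H<32)&(S>110))
rep('red',B&((H<8)|(H>172))&(S>130))
rep('tray',box(125,240,175,310)&(W[...,2]>.014))
rep('trayfloor',box(160,200,220,260))
for n,b in (('relay',(215,240,275,297)),('cap',(229,243,222,238)),('heats',(416,450,238,268)),('usb',(413,435,198,232)),('pink',(262,315,225,278))): rep(n,box(*b)&(W[...,2]>.005))
print('table z',np.nanmedian(W[box(300,345,290,315)],0))
# cover top plane fit
yaw=np.radians(4.9);c,sn=np.cos(yaw),np.sin(yaw);a=np.radians(25)
Rz=R.from_euler('z',yaw).as_matrix()
U=Rz@[np.cos(a),0,np.sin(a)];N=Rz@[-np.sin(a),0,np.cos(a)];Y=Rz@[0,1,0]
m=B&(abs(H-110)<12)&(S>140);q=W[m];q=q[~np.isnan(q[:,0])]
for nm,ax in(('u',U),('y',Y),('n',N)): print('blue',nm,np.percentile(q@ax,[1,5,50,95,99]).round(4))
t=q[q@N>np.percentile(q@N,50)-.003]; cc=t.mean(0); print('plane normal',np.linalg.svd(t-cc)[2][2],N)
g=B&(S<45)&(W[...,2]>.015);q=W[g]
q=q[~np.isnan(q[:,0])]
for nm,ax in(('u',U),('y',Y),('n',N)): print('grey',nm,np.percentile(q@ax,[1,5,25,50,75,95,99]).round(4))
m=B&((H<8)|(H>172))&(S>130);q=W[m]
for nm,ax in(('u',U),('y',Y),('n',N)): print('red',nm,np.nanpercentile(q@ax,[2,50,98]).round(4))
E
```

```text
yellow 73 mean [ 0.5643 -0.1336  0.079 ] z [0.0673 0.0795 0.0859] rect [ 565.6 -136.8] [25.7 55.8] 3.9
red 73 mean [ 0.5126 -0.1399  0.0748] z [0.0604 0.076  0.0814] rect [ 512.4 -139.3] [20.5 11.4] 7.8
tray 1169 mean [0.5518 0.2322 0.0206] z [0.0146 0.0207 0.0263] rect [554.2 224.6] [193.2 200.3] 78.2
trayfloor 1588 mean [0.5641 0.2503 0.0032] z [-0.0002  0.0032  0.0066] rect [564.2 250.5] [76.3 77.6] 0.6
relay 122 mean [0.4751 0.1564 0.023 ] z [0.0068 0.0244 0.0284] rect [474.8 157.6] [29.  12.6] 74.7
cap 85 mean [0.581  0.1398 0.0222] z [0.0101 0.0232 0.0268] rect [581.  140.5] [16.7 17.7] 1.9
heats 470 mean [ 0.5421 -0.2374  0.0164] z [0.0057 0.0173 0.0249] rect [ 542.5 -237.5] [40.3 40.2] 79.8
usb 193 mean [ 0.6119 -0.2226  0.0073] z [0.0051 0.0072 0.0102] rect [ 613.9 -221.6] [51.5 17.2] 14.6
pink 1126 mean [0.54   0.0386 0.0364] z [0.0223 0.0369 0.0403] rect [533.8  33.2] [74.2 76. ] 40.8
table z [ 0.44485015 -0.02700363 -0.00067612]
blue u [0.497  0.4997 0.5404 0.5681 0.569 ]
blue y [-0.2084 -0.2053 -0.1853 -0.1645 -0.1611]
blue n [-0.1621 -0.1588 -0.1558 -0.1533 -0.1524]
plane normal [-0.41836075 -0.03732472  0.90751372] [-0.42107372 -0.03609875  0.90630779]
grey u [0.4579 0.4645 0.4871 0.5309 0.5692 0.5835 0.5858]
grey y [-0.2361 -0.2337 -0.2206 -0.1675 -0.147  -0.1339 -0.133 ]
grey n [-0.2179 -0.1972 -0.195  -0.1936 -0.1904 -0.1762 -0.1644]
red u [0.4746 0.4841 0.4906]
red y [-0.1882 -0.183  -0.1774]
red n [-0.1571 -0.1404 -0.1362]
```

```bash
cat >> h.py <<'E'
YAW=np.radians(4.9);A=np.radians(25)
Rz=R.from_euler('z',YAW).as_matrix()
U=Rz@[np.cos(A),0,np.sin(A)];N=Rz@[-np.sin(A),0,np.cos(A)];Y=Rz@[0,1,0]
BAY=.5335*U-.1846*Y-.1938*N
RD=np.stack([U,-Y,-N],1)           # tool rotation at dock
def down(yaw): return R.from_euler('xyz',[180,0,yaw],degrees=True).as_matrix()
def cur():
    o=ctrl.get_obs(); return np.array(o['tool_pos']),R.from_euler('xyz',o['orientation'],degrees=True).as_matrix()
def plan(wps,start=None,step=.045,ang=8.):
    """wps: (pos,Rot,opening_cm[,step])"""
    p,q=start or cur(); rows=[]
    for w in wps:
        st=w[3] if len(w)>3 else step
        p0,r0=p.copy(),q.copy(); rv=R.from_matrix(r0.T@w[1]).as_rotvec()
        n=max(1,int(np.ceil(max(np.linalg.norm(w[0]-p0)/st,np.degrees(np.linalg.norm(rv))/ang)-1e-6)))
        for i in range(1,n+1):
            tp=p0+(w[0]-p0)*i/n; tr=r0@R.from_rotvec(rv*i/n).as_matrix()
            d=np.round(q.T@(tp-p)*100,2); t=np.round(R.from_matrix(q.T@tr).as_rotvec(),3)
            p=p+q@(d/100); q=q@R.from_rotvec(t).as_matrix(); rows.append([w[2],*d,*t])
    for i in range(0,len(rows),8): print(','.join('%g'%(x+0) for r in rows[i:i+8] for x in r)); print()
    return p,q
E
python3 - <<'E'
from h import *
print('bay',BAY)
s=load('top');W=cloud(s);v,u=np.mgrid[0:480,0:640]
m=(u<500)&(W[...,1]>-.45)&(W[...,2]>.11)&(W[...,0]<.8);q=W[m];print('tall',len(q),q[:,1].max() if len(q) else 0)
m=(u>440)&(W[...,2]>.08)&(W[...,0]<.75);q=W[m];print('monitor y max',[(z,q[abs(q[:,2]-z)<.05][:,1].max(initial=-9).round(3)) for z in(.1,.2,.3,.4,.5)],q.min(0),q.max(0))
box=(u>125)&(u<240)&(v>175)&(v<310)
m=box&(abs(W[...,2]-.0205)<.006)
# exclude relay/cap by distance
m&=(np.hypot(W[...,0]-.475,W[...,1]-.157)>.022)&(np.hypot(W[...,0]-.581,W[...,1]-.14)>.018)
q=W[m];r=cv2.minAreaRect((q[:,:2]*1000).astype(np.float32));print(r)
rd=BAY+.023*N
plan([(np.array([.4,.45,.25]),down(-10),8.7),(np.array([.5,.2,.25]),down(0),8.7),(rd+.10*N,RD,8.7)])
E
```

```text
bay [ 0.57912015 -0.13562902  0.04982439]
tall 0 0
monitor y max [(0.1, np.float64(-0.343)), (0.2, np.float64(-0.332)), (0.3, np.float64(-0.329)), (0.4, np.float64(-9.0)), (0.5, np.float64(-9.0))] [ 0.53461193 -0.5026563   0.08008868] [ 0.74996018 -0.3290855   0.32785073]
((558.5679931640625, 245.0965576171875), (151.22158813476562, 200.35952758789062), 78.12139129638672)
8.7,3.69,1.87,-0.23,0,0,-0.015,8.7,3.67,1.92,-0.23,0,0,-0.016,8.7,3.63,1.99,-0.22,0.001,0,-0.015,8.7,3.6,2.04,-0.23,0,0,-0.016,8.7,3.58,2.09,-0.23,0,0,-0.015,8.7,3.53,2.15,-0.23,0,0,-0.016,8.7,3.51,2.2,-0.23,0,0,-0.015,8.7,2.37,3.81,0,0,0,-0.029

8.7,2.25,3.88,0,0,0,-0.029,8.7,2.14,3.95,0,0,0,-0.029,8.7,2.03,4,0,0,0,-0.03,8.7,1.9,4.07,0,0,0,-0.029,8.7,1.79,4.11,0,0,0,-0.029,8.7,0.34,4.25,1.11,0.002,0.055,-0.01,8.7,0.24,4.26,1.12,0.003,0.054,-0.011,8.7,0.13,4.26,1.11,0.002,0.055,-0.01

8.7,0.02,4.26,1.11,0.003,0.054,-0.011,8.7,-0.08,4.27,1.1,0.002,0.055,-0.01,8.7,-0.18,4.27,1.08,0.002,0.054,-0.011,8.7,-0.29,4.27,1.06,0.003,0.055,-0.01,8.7,-0.39,4.27,1.03,0.002,0.054,-0.011
```

Emit:
move_arm(
  moves=[8.7,3.7,1.9,-0.2,0,0,-0.015,8.7,3.7,1.9,-0.2,0,0,-0.016,8.7,3.6,2,-0.2,0,0,-0.015,8.7,3.6,2,-0.2,0,0,-0.016,8.7,3.6,2.1,-0.2,0,0,-0.015,8.7,3.5,2.2,-0.2,0,0,-0.016,8.7,3.5,2.2,-0.2,0,0,-0.015,8.7,2.4,3.8,0,0,0,-0.029],
)

```text
clock: 0.95
tool_pos: [0.4187, 0.4077, 0.2482]
orientation: [180.0, -0.0, -8.3]
force: [1.3, -0.7, -0.6]
opening: 0.087
gripper_force: 0.0
```

Emit:
move_arm(
  moves=[8.7,2.25,3.9,0,0,0,-0.029,8.7,2.1,3.9,0,0,0,-0.029,8.7,2,4,0,0,0,-0.03,8.7,1.9,4.1,0,0,0,-0.029,8.7,1.8,4.1,0,0,0,-0.029,8.7,0.3,4.3,1.1,0.002,0.055,-0.01,8.7,0.2,4.3,1.1,0.003,0.054,-0.011,8.7,0.1,4.3,1.1,0.002,0.055,-0.01],
)

```text
clock: 1.75
tool_pos: [0.5087, 0.0696, 0.2152]
orientation: [-179.7, -9.5, 1.8]
force: [1.2, -1.3, -0.3]
opening: 0.0868
gripper_force: 0.0
```

```bash
python3 - <<'E'
from h import *
o=ctrl.get_obs();print(o['clock'],o['joint_pos'].round(1),o['tool_pos'].round(4),o['orientation'].round(2))
plan([(BAY+.123*N,RD,8.7)])
E
```

```text
1.75 [ 33.3   0.2 -30.7   6.1 -51.   55. ] [0.5087 0.0696 0.2152] [-179.75   -9.52    1.8 ]
8.7,0.06,4.21,1.08,0.002,0.054,-0.01,8.7,-0.04,4.21,1.08,0.003,0.054,-0.011,8.7,-0.15,4.21,1.06,0.002,0.054,-0.01,8.7,-0.24,4.21,1.04,0.002,0.054,-0.011,8.7,-0.35,4.22,1.01,0.003,0.054,-0.01
```

Emit:
move_arm(
  moves=[8.7,0.06,4.2,1.1,0.002,0.054,-0.01,8.7,0,4.2,1.1,0.003,0.054,-0.011,8.7,-0.15,4.2,1.05,0.002,0.054,-0.01,8.7,-0.25,4.2,1.05,0.002,0.054,-0.011,8.7,-0.35,4.2,1.0,0.003,0.054,-0.01,8.7,0,0,0,0,0,0,8.7,0,0,0,0,0,0],
)

```text
clock: 2.45
tool_pos: [0.5269, -0.1393, 0.1611]
orientation: [-180.0, -24.8, 4.6]
force: [0.6, 0.2, -0.3]
opening: 0.0869
gripper_force: 0.0
```

```bash
python3 - <<'E'
from h import *
o=ctrl.get_obs();print(o['joint_pos'].round(1),o['tool_pos'].round(4),o['orientation'].round(2))
snap('wrist','w1.png');s=load('wrist');p=s['p'];W=cloud(s)
hsv=cv2.cvtColor(p,cv2.COLOR_RGB2HSV);H,S=[hsv[...,i].astype(int) for i in range(2)]
near=np.linalg.norm(W-BAY,axis=-1)<.11
def rep(n,m):
    q=W[m&near]
    if len(q)<9: print(n,len(q)); return
    q=q-BAY; print(n,len(q),*[np.percentile(q@a,[1,5,50,95,99]).round(4) for a in (U,Y,N)])
rep('blue',(abs(H-110)<12)&(S>140));rep('yellow',(H>12)&(H<32)&(S>110));rep('red',((H<8)|(H>172))&(S>130));rep('grey',S<45)
m=near&(abs(H-110)<12)&(S>140);q=W[m]-BAY;q=q[q@N>.035]
r=cv2.minAreaRect(np.stack([q@U,q@Y],1).astype(np.float32)*1000);print(r)
E
```

```text
[  6.2   0.3 -41.3   1.6 -23.7  87.1] [ 0.5269 -0.1393  0.1611] [-179.95  -24.82    4.63]
blue 8156 [-0.0342 -0.0311  0.0072  0.0396  0.04  ] [-0.0265 -0.0237 -0.0022  0.0197  0.0223] [0.0113 0.0327 0.0373 0.0385 0.0389]
yellow 686 [-0.0153 -0.009   0.0033  0.0146  0.015 ] [-0.0304 -0.0297 -0.0032  0.0258  0.0285] [0.0104 0.0177 0.0339 0.0382 0.0389]
red 88 [-0.0448 -0.0434 -0.0397 -0.0391 -0.039 ] [-0.0084 -0.0071 -0.0021  0.0033  0.0048] [0.0319 0.0338 0.0401 0.0441 0.0448]
grey 26016 [-0.1059 -0.098  -0.0035  0.0659  0.0826] [-0.0962 -0.086   0.0015  0.0825  0.0935] [-0.0842 -0.0782 -0.0082  0.0111  0.0188]
((2.4192352294921875, -2.3408241271972656), (49.367401123046875, 75.3724594116211), 89.91714477539062)
```

View pics/w1.png

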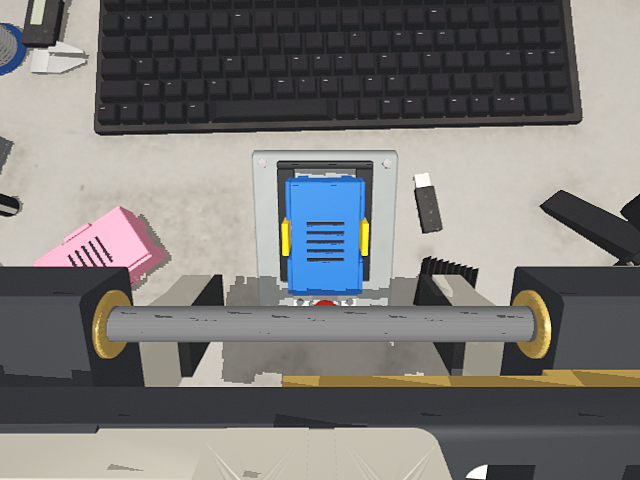

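The wrist view shows the blue cover at (325,237) with tabs at (286,238) and (364,238), and the red knob at (323,303). It agrees with the top fit to about 2 mm, so I'll average the two and descend.

```bash
cat >> h.py <<'E'
BAY=BAY+.0012*U-.0012*Y
E
python3 - <<'E'
from h import *
plan([(BAY+.060*N,RD,8.7,.03),(BAY+.0235*N,RD,8.7,.02)])
E
```

```text
8.7,0.03,0.1,2.1,0,0.001,-0.001,8.7,0.03,0.1,2.11,0,0.001,-0.001,8.7,0.03,0.1,2.1,0,0,0,8.7,0,0,1.83,0,0,0,8.7,0,-0.01,1.82,0,0,0
```

Emit:
move_arm(
  moves=[8.7,0.03,0.1,2.1,0,0.001,-0.001,8.7,0.03,0.1,2.1,0,0.001,-0.002,8.7,0.03,0.1,2.1,0,0,0,8.7,0,0,1.8,0,0,0,8.7,0,0,1.8,0,0,0,8.7,0,0,0,0,0,0,7,0,0,0,0,0,0,6,0,0,0,0,0,0],
)

```text
clock: 3.3
tool_pos: [0.5707, -0.1363, 0.0732]
orientation: [180.0, -25.1, 5.1]
force: [0.2, -0.0, 0.5]
opening: 0.0762
gripper_force: 0.0
```

```bash
python3 - <<'E'
from h import *
o=ctrl.get_obs();p,q=cur();d=p-BAY;print(d@U,d@Y,d@N,o['force'],o['opening'],o['orientation'])
E
```

```text
0.0010031590889236395 0.0012405296855220857 0.02476272122485902 [ 0.15890101 -0.02382501  0.45536052] 0.07620716328594082 [179.95542486 -25.06680472   5.10191875]
```

Emit:
move_arm(
  moves=[6,0,0.1,0.1,0,0,0,5,0,0,0,0,0,0,3,0,0,0,0,0,0,3,0,0,0,0,0,0,3,0,0,0,0,0,0,3,0,0,0,0,0,0,3,0,0,0,0,0,0,3,0,0,0,0,0,0],
)

```text
clock: 4.1
tool_pos: [0.5709, -0.1382, 0.0722]
orientation: [180.0, -25.1, 5.0]
force: [-5.6, 1.5, 10.1]
opening: 0.0456
gripper_force: 30.0
```

```bash
python3 - <<'E'
from h import *
o=ctrl.get_obs();p,q=cur();d=p-BAY;print(d@U,d@Y,d@N,o['force'],o['opening'],o['gripper_force'],o['orientation'])
E
```

```text
0.0006227026440993948 -0.0006294914607132292 0.0237877654914172 [-5.58791357  1.49048856 10.07262249] 0.04556781045609024 30.04852294921875 [179.95487846 -25.07772316   5.01807418]
```

Emit:
move_arm(
  moves=[3,0,0,-0.6,0,0,0,3,0,0,-0.8,0,0,0,3,0,0,-1,0,0,0,3,0,0,-1.2,0,0,0,3,0,0,-1.2,0,0,0,3,0,0,-1.5,0,0,0,3,0,0,0,0,0,0,3,0,0,0,0,0,0],
)

```text
clock: 4.9
tool_pos: [0.5443, -0.1403, 0.1291]
orientation: [180.0, -25.1, 5.0]
force: [0.6, -0.2, -1.8]
opening: 0.0458
gripper_force: 30.0
```

```bash
cat >> h.py <<'E'
TR=np.array([.5586,.2451,0]);TY=-11.9
TX=R.from_euler('z',TY,degrees=True).as_matrix()
E
python3 - <<'E'
from h import *
p,q=cur();d=p-BAY;print(d@U,d@Y,d@N)
snap('side','s1.png'); snap('wrist'); s=load('wrist');W=cloud(s);p_=s['p'];hsv=cv2.cvtColor(p_,cv2.COLOR_RGB2HSV);H,S=[hsv[...,i].astype(int) for i in range(2)]
m=(np.linalg.norm(W-p,axis=-1)<.08)&(abs(H-110)<12)&(S>140);c=(W[m]-p)@q
print('cover in tool',len(c),np.percentile(c,[1,50,99],axis=0).round(4).tolist())
# cover z ~ tool: feet 23.8mm ahead of TCP ; cover x = tool x
hold=.0238
tgt=TR+TX@[.048,0,0]+[0,0,.004+hold+.001]
print(tgt)
up=p+np.array([0,0,.06])
e=plan([(np.array([.55,.05,.17]),down(-4),3,.04),(tgt+[0,0,.1],down(TY),3,.04),(tgt+[0,0,.02],down(TY),3,.03)])
E
python3 - <<'E'
import cv2
a=cv2.imread('pics/s1.png');cv2.imwrite('pics/s1c.png',cv2.resize(a[120:280,280:480],None,fx=3.5,fy=3.5))
E
```

```text
0.0004817939501598213 -0.0005024398231294199 0.08669225400982428
cover in tool 15084 [[-0.0262, -0.0236, -0.0142], [0.0204, 0.0003, -0.0127], [0.038, 0.0243, 0.0144]]
[0.60556843 0.2352022  0.0288    ]
3,0.76,-3.78,-0.57,-0.007,-0.087,0.031,3,0.6,-3.8,-0.66,-0.006,-0.087,0.031,3,0.41,-3.81,-0.72,-0.007,-0.087,0.031,3,0.23,-3.81,-0.78,-0.007,-0.087,0.031,3,0.05,-3.82,-0.82,-0.007,-0.087,0.031,3,0.85,-3.77,0.82,0,0,0.028,3,0.74,-3.8,0.83,0,0,0.027,3,0.64,-3.81,0.82,0,0,0.028

3,0.53,-3.83,0.82,0,0,0.027,3,0.43,-3.84,0.82,0,0,0.028,3,0,0,2.67,0,0,0,3,0,0,2.67,0,0,0,3,0,0,2.66,0,0,0
```

View pics/s1c.png

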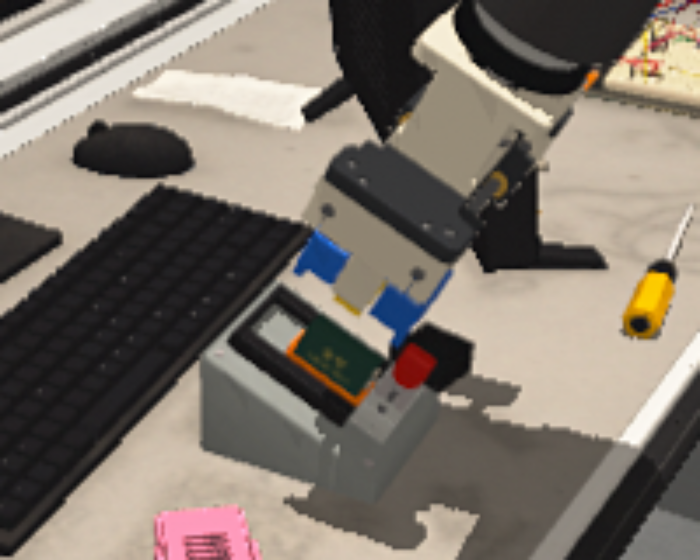

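The cover is off and held between the fingers, with the sled (green and orange) visible in the dock. Next I carry the cover to the tray.

Emit:
move_arm(
  moves=[3,0.8,-3.8,-0.6,-0.007,-0.087,0.031,3,0.6,-3.8,-0.7,-0.006,-0.087,0.031,3,0.4,-3.8,-0.7,-0.007,-0.087,0.031,3,0.2,-3.8,-0.8,-0.007,-0.087,0.031,3,0,-3.8,-0.8,-0.007,-0.087,0.031,3,0.9,-3.8,0.8,0,0,0.028,3,0.7,-3.8,0.8,0,0,0.027,3,0.6,-3.8,0.8,0,0,0.028],
)

```text
clock: 5.8
tool_pos: [0.5827, 0.1629, 0.1452]
orientation: [179.9, 0.0, -8.8]
force: [0.9, -0.4, -0.5]
opening: 0.0454
gripper_force: 30.0
```

```bash
python3 - <<'E'
from h import *
print(cur()[0],ctrl.get_obs()['opening'])
tgt=TR+TX@[.048,0,0]+[0,0,.004+.0238+.001]
plan([(tgt+[0,0,.1],down(TY),3,.04),(tgt+[0,0,.02],down(TY),3,.03)])
E
```

```text
[0.58270236 0.16291115 0.14519302] 0.04542511745581678
3,0.58,-3.75,0.81,0.001,0,0.027,3,0.47,-3.76,0.82,0,0.001,0.027,3,0,0,2.67,0,0,0,3,0,0,2.67,0,0,0,3,0,0,2.66,0,0,0
```

Emit:
move_arm(
  moves=[3,0.6,-3.75,0.8,0.001,0,0.027,3,0.5,-3.75,0.8,0,0.001,0.027,3,0,0,2.6,0,0,0,3,0,0,2.6,0,0,0,3,0,0,2.6,0,0,0,3,0,0,0,0,0,0,3,0,0,0,0,0,0],
)

```text
clock: 6.5
tool_pos: [0.6057, 0.2332, 0.052]
orientation: [179.9, -0.0, -11.8]
force: [0.3, 0.6, 0.0]
opening: 0.0455
gripper_force: 30.0
```

```bash
python3 - <<'E'
from h import *
o=ctrl.get_obs();p,q=cur();print(p,o['orientation'],TX.T@(p-TR),o['force'])
E
```

```text
[0.60574998 0.23318286 0.05199314] [ 1.79937040e+02 -1.57391000e-02 -1.18389436e+01] [ 0.04859404 -0.00193851  0.05199314] [0.26210122 0.62208444 0.00304936]
```

Emit:
move_arm(
  moves=[3,0,0,1,0,0,0,3,0,0,0.8,0,0,0,3,0,0,0.4,0,0,0,3,0,0,0.1,0,0,0,3,0,0,0,0,0,0,3,0,0,0,0,0,0],
)

```text
clock: 7.1
tool_pos: [0.6061, 0.2335, 0.0301]
orientation: [-179.9, -0.1, -11.8]
force: [-0.5, -0.2, -0.7]
opening: 0.0454
gripper_force: 30.0
```

Emit:
move_arm(
  moves=[3,0,0,0.1,0,0,0,3,0,0,0,0,0,0],
)

```text
clock: 7.3
tool_pos: [0.6061, 0.2336, 0.029]
orientation: [-179.9, -0.1, -11.8]
force: [0.1, 1.3, -0.8]
opening: 0.0452
gripper_force: 30.0
```

Emit:
move_arm(
  moves=[3,0,0,0.1,0,0,0,3,0,0,0,0,0,0],
)

```text
clock: 7.5
tool_pos: [0.6062, 0.2336, 0.0289]
orientation: [-179.9, -0.1, -11.8]
force: [-2.9, -0.7, 7.3]
opening: 0.0454
gripper_force: 30.0
```

Emit:
move_arm(
  moves=[3,0,0,0.1,0,0,0,3,0,0,0,0,0,0],
)

```text
clock: 7.7
tool_pos: [0.6062, 0.2336, 0.0288]
orientation: [-179.9, -0.1, -11.8]
force: [-4.8, -1.0, 14.3]
opening: 0.0456
gripper_force: 30.1
```

Emit:
move_arm(
  moves=[3,0,0,-0.15,0,0,0,7,0,0,0,0,0,0,7,0,0,0,0,0,0,7,0,0,0,0,0,0,7,0,0,0,0,0,0,7,0,0,-1.5,0,0,0,7,0,0,-3,0,0,0,8.7,0,0,-4,0,0,0],
)

```text
clock: 8.5
tool_pos: [0.6048, 0.2327, 0.1132]
orientation: [179.9, 0.1, -11.9]
force: [1.9, 0.5, 0.0]
opening: 0.0738
gripper_force: 0.0
```

```bash
python3 - <<'E'
from h import *
snap('wrist','w2.png');p,q=cur();print(p)
K=BAY-.0515*U+(.047-.0007)*N   # knob point
s=load('wrist');W=cloud(s);p_=s['p'];hsv=cv2.cvtColor(p_,cv2.COLOR_RGB2HSV);H,S=[hsv[...,i].astype(int) for i in range(2)]
m=(np.linalg.norm(W-TR,axis=-1)<.13)&(abs(H-110)<12)&(S>140);c=(W[m]-TR)@TX
print('cover in tray',len(c),np.percentile(c,[1,50,99],axis=0).round(4).tolist())
gp=K+.011*-N   # TCP when grasp at K
print('K',K)
plan([(p+[0,0,.05],q,8.7),(np.array([.53,.05,.2]),down(0),8.7),(gp+.08*N,RD,6)])
E
```

```text
[0.60880176 0.23463851 0.12220195]
cover in tray 9038 [[0.013, -0.0257, 0.0185], [0.0557, -0.0018, 0.0424], [0.087, 0.0223, 0.044]]
K [ 0.51430626 -0.14238993  0.07052875]
8.7,0.02,-0.01,-2.5,0,0,0,8.7,0.02,-0.02,-2.5,0,0,0,8.7,-0.78,3.93,-0.58,-0.001,-0.002,-0.041,8.7,-0.95,3.9,-0.58,-0.001,-0.002,-0.041,8.7,-1.11,3.86,-0.57,-0.001,-0.001,-0.041,8.7,-1.26,3.81,-0.57,-0.001,-0.002,-0.041,8.7,-1.42,3.76,-0.56,0,-0.002,-0.041,6,-0.89,3.9,1.34,0.004,0.087,-0.017

6,-1.08,3.88,1.23,0.003,0.087,-0.017,6,-1.24,3.87,1.13,0.004,0.088,-0.017,6,-1.4,3.86,0.99,0.004,0.087,-0.017,6,-1.54,3.83,0.85,0.003,0.087,-0.017
```

View pics/w2.png

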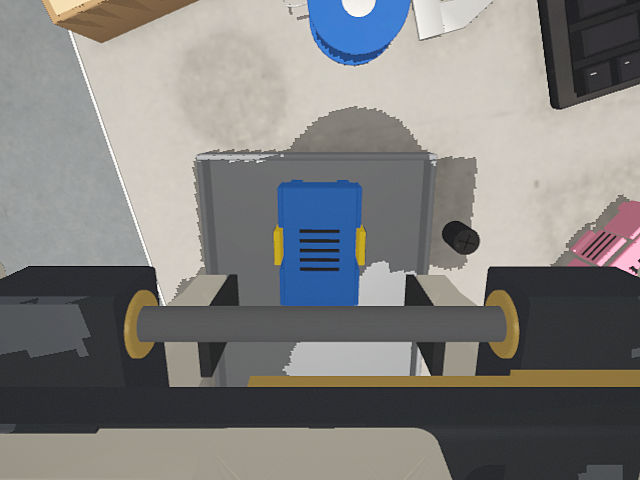

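The cover stands at (320,240) in the far half of the tray. Next is the knob.

Emit:
move_arm(
  moves=[8.7,0,0,-2.5,0,0,0,8.7,0,0,-2.5,0,0,0,8.7,-0.8,3.9,-0.6,0,-0.002,-0.041,8.7,-0.95,3.9,-0.6,0,-0.002,-0.041,8.7,-1.1,3.9,-0.6,0,0,-0.041,8.7,-1.25,3.8,-0.6,0,-0.002,-0.041,8.7,-1.4,3.8,-0.6,0,-0.002,-0.041,6,-0.9,3.9,1.3,0.004,0.087,-0.017],
)

```text
clock: 9.35
tool_pos: [0.5203, 0.0088, 0.1832]
orientation: [-179.7, -5.0, 1.0]
force: [1.2, -0.4, -0.3]
opening: 0.0829
gripper_force: 0.0
```

Emit:
move_arm(
  moves=[6,-1.1,3.9,1.2,0.003,0.087,-0.017,5,-1.25,3.9,1.1,0.004,0.088,-0.017,5,-1.4,3.9,1,0.004,0.087,-0.017,5,-1.5,3.8,0.9,0.003,0.087,-0.017,5,0,0,0,0,0,0],
)

```text
clock: 9.85
tool_pos: [0.4766, -0.1507, 0.1249]
orientation: [-179.9, -24.6, 4.5]
force: [-0.2, -0.2, -1.2]
opening: 0.0508
gripper_force: 0.0
```

```bash
cat >> h.py <<'E'
K=BAY-.0515*U+(.047-.0007)*N
def rel(o0=None):
    p,q=cur();d=p-K;o=ctrl.get_obs();print('rel K u,y,n',(np.array([d@U,d@Y,d@N])*1000).round(1),o['orientation'].round(1),o['force'].round(1),o['joint_pos'].round(0),'open',round(o['opening'],4))
E
python3 - <<'E'
from h import *
rel();plan([(K+.03*N,RD,5,.03),(K-.001*N,RD,3,.02)])
E
```

```text
rel K u,y,n [-11.7  -5.1  65.4] [-179.9  -24.6    4.5] [-0.2 -0.2 -1.2] [  5.  -1. -48.   1. -18.  89.] open 0.0508
5,0.6,-0.26,1.77,0.001,0.004,-0.003,5,0.59,-0.26,1.77,0.001,0.003,-0.003,3,0,0,1.55,0,0,0,3,0,0,1.55,0,0,0
```

Emit:
move_arm(
  moves=[5,0.6,-0.25,1.7,0.001,0.004,-0.003,5,0.6,-0.25,1.8,0.001,0.003,-0.003,3,0,0,0,0,0,0,3,0,0,0,0,0,0],
)

```text
clock: 10.25
tool_pos: [0.5067, -0.1396, 0.1004]
orientation: [-180.0, -25.0, 5.2]
force: [0.9, -0.2, 0.5]
opening: 0.0392
gripper_force: 0.0
```

```bash
python3 - <<'E'
from h import *
rel();snap('side');snap('top')
a=load('side')['p'][160:280,340:460,::-1];b=load('top')['p'][190:290,340:450,::-1]
cv2.imwrite('pics/k1.png',np.hstack([cv2.resize(a,(400,400)),cv2.resize(b,(400,400))]))
plan([(K-.001*N,RD,3,.02)])
E
```

```text
rel K u,y,n [ 5.9  3.4 30.1] [-180.   -25.     5.2] [ 0.9 -0.2  0.5] [  6.   4. -48.   2. -13.  87.] open 0.0392
3,-0.31,0.17,1.58,-0.001,-0.001,0.002,3,-0.32,0.18,1.58,-0.001,0,0.003
```

View pics/k1.png

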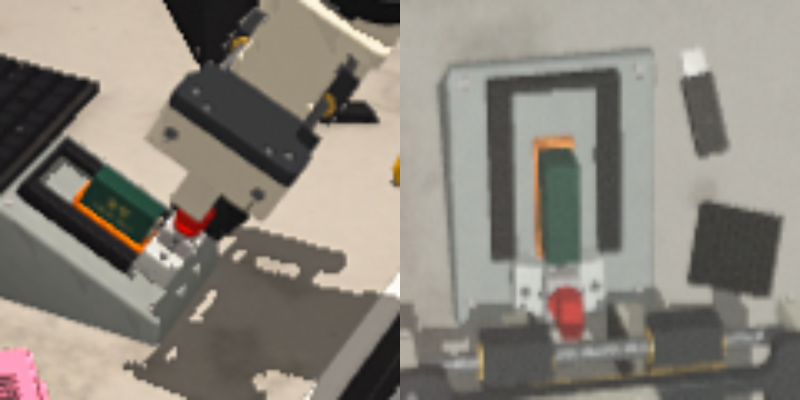

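The views show the sled in place and the knob (right view ~(567,310)) between the open fingers. The tool has settled, so I'll correct and descend.

Emit:
move_arm(
  moves=[3,-0.6,0.35,1,-0.002,0,0.005,3,0,0,1,0,0,0,3,0,0,1,0,0,0,3,0,0,0,0,0,0,3,0,0,0,0,0,0],
)

```text
clock: 10.85
tool_pos: [0.5141, -0.1426, 0.0709]
orientation: [-180.0, -25.0, 4.9]
force: [0.1, -0.1, -0.9]
opening: 0.0302
gripper_force: 0.0
```

```bash
python3 - <<'E'
from h import *
rel()
E
```

```text
rel K u,y,n [-0.  -0.2  0.4] [-180.   -25.     4.9] [ 0.1 -0.1 -0.9] [  6.   8. -50.   3.  -7.  86.] open 0.0302
```

Emit:
move_arm(
  moves=[0.5,0,0,0.1,0,0,0,0.5,0,0,0,0,0,0,0.5,0,0,0,0,0,0,0.5,0,0,0,0,0,0,0.5,0,0,0,0,0,0,0.5,0,0,0,0,0,0],
)

```text
clock: 11.45
tool_pos: [0.5148, -0.1426, 0.0699]
orientation: [-180.0, -25.1, 4.9]
force: [-2.4, -1.7, 6.2]
opening: 0.0116
gripper_force: 30.0
```

```bash
python3 - <<'E'
from h import *
rel()
E
```

```text
rel K u,y,n [ 0.2 -0.3 -0.8] [-180.   -25.1    4.9] [-2.4 -1.7  6.2] [  6.   8. -50.   3.  -7.  86.] open 0.0116
```

Gripped at 12 mm. Pull 13 mm.

Emit:
move_arm(
  moves=[0.5,0,0,-0.4,0,0,0,0.5,0,0,-0.4,0,0,0,0.5,0,0,-0.4,0,0,0,0.5,0,0,-0.1,0,0,0,0.5,0,0,0,0,0,0,0.5,0,0,0,0,0,0],
)

```text
clock: 12.05
tool_pos: [0.5094, -0.143, 0.0814]
orientation: [-180.0, -25.1, 4.9]
force: [5.1, -2.5, -5.2]
opening: 0.0119
gripper_force: 30.0
```

```bash
python3 - <<'E'
from h import *
rel();o=ctrl.get_obs();print('along n',o['force']@N)
E
```

```text
rel K u,y,n [ 0.1 -0.2 11.9] [-180.   -25.1    4.9] [ 5.1 -2.5 -5.2] [  6.   7. -49.   2.  -9.  87.] open 0.0119
along n -6.794841901038437
```

Emit:
move_arm(
  moves=[0.5,0,0,0,0,0,0.14,0.5,0,0,0,0,0,0.14,0.5,0,0,0,0,0,0.14,0.5,0,0,0,0,0,0.14,0.5,0,0,0,0,0,0.14,0.5,0,0,0,0,0,0.14,0.5,0,0,0,0,0,0],
)

```text
clock: 12.75
tool_pos: [0.5096, -0.1428, 0.0813]
orientation: [-160.7, -16.4, -46.1]
force: [4.8, 1.5, -6.5]
opening: 0.0115
gripper_force: 30.0
```

```bash
python3 - <<'E'
from h import *
rel();o=ctrl.get_obs();p,q=cur();print('along n',o['force']@N,o['moment'],R.from_matrix(RD.T@q).as_rotvec())
E
```

```text
rel K u,y,n [ 0.3  0.  11.8] [-160.7  -16.4  -46.1] [ 4.8  1.5 -6.5] [  6.   7. -49.   2.  -9.  39.] open 0.0115
along n -7.942061965412907 [-0.01273104  0.53884644  0.08186511] [1.00726941e-03 7.73719344e-04 8.42363144e-01]
```

Emit:
move_arm(
  moves=[0.5,0,0,0,0,0,0.14,0.5,0,0,0,0,0,0.14,0.5,0,0,0,0,0,0.14,0.5,0,0,0,0,0,0.14,0.5,0,0,0,0,0,0.14,0.5,0,0,0,0,0,0.04,0.5,0,0,0,0,0,0,0.5,0,0,0.2,0,0,0],
)

```text
clock: 13.55
tool_pos: [0.5107, -0.1426, 0.0798]
orientation: [-154.9, 0.2, -85.3]
force: [4.6, 2.1, -5.2]
opening: 0.0116
gripper_force: 30.0
```

```bash
python3 - <<'E'
from h import *
rel();o=ctrl.get_obs();p,q=cur();print('along n',o['force']@N,R.from_matrix(RD.T@q).as_rotvec())
E
```

```text
rel K u,y,n [ 0.6  0.1 10. ] [-154.9    0.2  -85.3] [ 4.6  2.1 -5.2] [  6.   7. -49.   2.  -9.  -4.] open 0.0116
along n -6.726760672295004 [1.93922647e-03 9.05513966e-04 1.57559874e+00]
```

Emit:
move_arm(
  moves=[0.5,0,0,0.1,0,0,0,4,0,0,0,0,0,0,4,0,0,0,0,0,0,4,0,0,0,0,0,0,4,0,0,0,0,0,0,4,0,0,-1.5,0,0,0,4,0,0,-3,0,0,0,4,0,0,-3,0,0,0],
)

```text
clock: 14.35
tool_pos: [0.4778, -0.1458, 0.1465]
orientation: [-155.1, 0.2, -85.6]
force: [0.4, -0.4, 0.6]
opening: 0.0399
gripper_force: 0.0
```

Emit:
move_arm(
  moves=[4,0,0,0,0,0,-0.145,4,0,0,0,0,0,-0.145,4,0,0,0,0,0,-0.145,4,0,0,0,0,0,-0.145,4,0,0,0,0,0,-0.145,4,0,0,0,0,0,-0.145,4,0,0,0,0,0,-0.145,4,0,0,0,0,0,-0.145],
)

```text
clock: 15.15
tool_pos: [0.4786, -0.1457, 0.1464]
orientation: [-169.3, -22.8, -21.0]
force: [-0.2, 0.5, -0.9]
opening: 0.04
gripper_force: 0.0
```

```bash
python3 - <<'E'
from h import *
rel();p,q=cur()
snap('side');snap('top')
a=load('side')['p'][160:280,340:460,::-1];t=load('top')
b=t['p'][190:290,340:450,::-1]
cv2.imwrite('pics/k2.png',np.hstack([cv2.resize(a,(400,400)),cv2.resize(b,(400,400))]))
hsv=cv2.cvtColor(t['p'],cv2.COLOR_RGB2HSV);H,S=[hsv[...,i].astype(int) for i in range(2)]
W=cloud(t)-BAY;near=np.linalg.norm(W,axis=-1)<.08
for n,m in (('red',((H<8)|(H>172))&(S>130)),('green',(H>45)&(H<95)&(S>70)),('orange',(H>8)&(H<25)&(S>150))):
    w=W[m&near]
    if len(w)>5: print(n,len(w),*[np.percentile(w@a,[2,50,98]).round(4) for a in (U,Y,N)])
G=BAY+(.024-.0007)*N-.011*N   # TCP u guess at sled, refine
plan([(BAY+.08*N,RD,4)])
E
```

```text
rel K u,y,n [-0.4 -0.3 84. ] [-169.3  -22.8  -21. ] [-0.2  0.5 -0.9] [  6.  -3. -47.   1. -21.  64.] open 0.04
red 51 [-0.0516 -0.0493 -0.046 ] [-0.0058  0.0018  0.0101] [0.0452 0.0533 0.0629]
orange 17 [-0.0309  0.0102  0.0148] [-0.0018  0.0099  0.0105] [0.002  0.0045 0.0098]
4,1.58,-0.71,1.68,0,0,-0.139,4,1.66,-0.48,1.67,0,0,-0.14,4,1.71,-0.25,1.68,0,0,-0.139
```

View pics/k2.png

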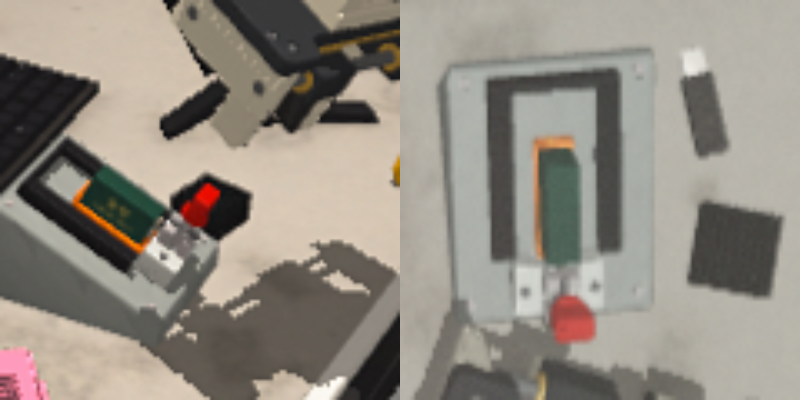

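The knob is raised and stands crosswise, so it is latched: wing at (573,320) in the right view, top about 10 mm higher. Now the sled, with battery centre near u = −11 mm. I'll keep the fingertips above the rails.

```bash
python3 - <<'E'
from h import *
S=BAY-.011*U
p,q=plan([(S+.075*N,RD,4,.035),(S+.075*N,RD,4)])
E
```

```text
4,1.24,-0.56,1.84,0,0,-0.139,4,1.31,-0.38,1.84,0,0,-0.14,4,1.35,-0.2,1.85,0,0,-0.139,4,0,0,0,0,0,0
```

Emit:
move_arm(
  moves=[4,1.25,-0.55,1.8,0,0,-0.139,4,1.3,-0.4,1.8,0,0,-0.14,4,1.35,-0.2,1.9,0,0,-0.139,4,0,0,0,0,0,0,4,0,0,0,0,0,0],
)

```text
clock: 15.75
tool_pos: [0.5384, -0.1403, 0.1132]
orientation: [-179.8, -24.9, 4.4]
force: [-1.6, -0.9, 0.3]
opening: 0.0398
gripper_force: 0.0
```

```bash
python3 - <<'E'
from h import *
S=BAY-.011*U
rel();plan([(S+.045*N,RD,4,.03),(S+.0205*N,RD,4,.02)])
snap('wrist');t=load('wrist')
hsv=cv2.cvtColor(t['p'],cv2.COLOR_RGB2HSV);H,Sa=[hsv[...,i].astype(int) for i in range(2)]
W=cloud(t)-BAY;near=np.linalg.norm(W,axis=-1)<.08
for n,m in (('green',(H>45)&(H<95)&(Sa>70)),('orange',(H>8)&(H<25)&(Sa>150))):
    w=W[m&near]
    if len(w)>5: print(n,len(w),*[np.percentile(w@a,[2,50,98]).round(4) for a in (U,Y,N)])
E
```

```text
rel K u,y,n [40.   0.  28.4] [-179.8  -24.9    4.4] [-1.6 -0.9  0.3] [  6.   6. -44.   1. -16.  87.] open 0.0398
4,0.06,0,2.97,0,0.001,-0.008,4,0,0,1.23,0,0,0,4,0,0,1.22,0,0,0

green 2845 [-0.0314 -0.0054  0.015 ] [-0.009  -0.001   0.0069] [0.0126 0.0301 0.0313]
orange 275 [-0.0244  0.0171  0.0185] [-0.0104  0.0007  0.0088] [0.0017 0.0076 0.0283]
```

Emit:
move_arm(
  moves=[4,0.05,0.05,2,0,0.001,-0.008,4,0,0,1.5,0,0,0,4,0,0,1.1,0,0,0,4,0,0,0.8,0,0,0,4,0,0,0,0,0,0,4,0,0,0,0,0,0],
)

```text
clock: 16.4
tool_pos: [0.5621, -0.1388, 0.0655]
orientation: [179.9, -25.1, 5.2]
force: [0.8, -0.4, 0.4]
opening: 0.0398
gripper_force: 0.0
```

```bash
python3 - <<'E'
from h import *
rel();p,q=cur();d=p-BAY;print(d@U,d@Y,d@N)
E
```

```text
rel K u,y,n [ 41.3  -0.5 -24.8] [179.9 -25.1   5.2] [ 0.8 -0.4  0.4] [  6.  13. -45.   2.  -8.  87.] open 0.0398
-0.01023618253687455 -0.00047788068350175864 0.021468131887075678
```

No contact with the rails. Close on the battery.

Emit:
move_arm(
  moves=[1,0,0,0.05,0,0,0,1,0,0,0,0,0,0,1,0,0,0,0,0,0,1,0,0,0,0,0,0,1,0,0,0,0,0,0],
)

```text
clock: 16.9
tool_pos: [0.5625, -0.1387, 0.0652]
orientation: [179.9, -25.1, 5.2]
force: [-2.3, 0.5, 4.8]
opening: 0.0173
gripper_force: 30.0
```

Emit:
move_arm(
  moves=[1,0.4,0,0,0,0,0,1,0.5,0,0,0,0,0,1,0.5,0,0,0,0,0,1,0.5,0,0,0,0,0,1,0.5,0,0,0,0,0,1,0,0,0,0,0,0,1,0,0,0,0,0,0],
)

```text
clock: 17.6
tool_pos: [0.5804, -0.1376, 0.0735]
orientation: [179.9, -24.8, 5.1]
force: [-11.9, -1.5, 9.4]
opening: 0.0171
gripper_force: 30.0
```

```bash
python3 - <<'E'
from h import *
rel();p,q=cur();d=p-BAY;print(d@U,d@Y,d@N)
snap('side');snap('top')
a=load('side')['p'][160:280,340:460,::-1];b=load('top')['p'][190:290,340:450,::-1]
cv2.imwrite('pics/k3.png',np.hstack([cv2.resize(a,(400,400)),cv2.resize(b,(400,400))]))
E
```

```text
rel K u,y,n [ 61.3  -0.8 -25.3] [179.9 -24.8   5.1] [-11.9  -1.5   9.4] [  6.  13. -42.   2. -11.  88.] open 0.0171
0.00984650289233634 -0.0008486064414454719 0.020968546017481306
```

View pics/k3.png

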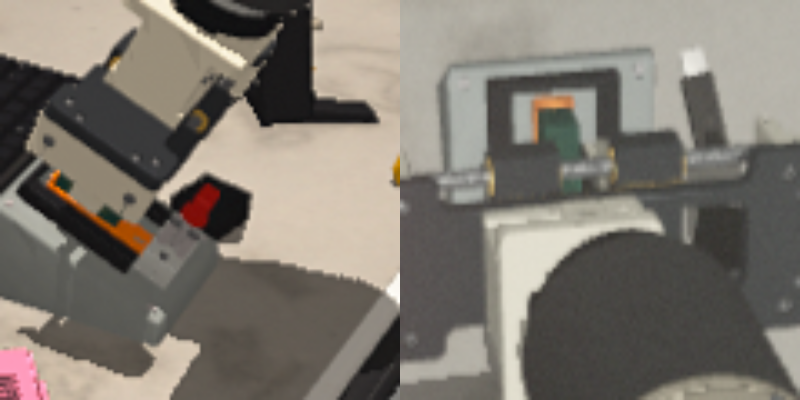

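Emit:
move_arm(
  moves=[1,0.2,0,-0.05,0,0,0,1,0.2,0,-0.05,0,0,0,1,0,0,0,0,0,0,1,0,0,0,0,0,0],
)

```text
clock: 18.1
tool_pos: [0.586, -0.1366, 0.0766]
orientation: [179.9, -24.9, 5.2]
force: [-4.3, -0.3, -1.3]
opening: 0.017
gripper_force: 30.0
```

```bash
python3 - <<'E'
from h import *
rel();p,q=cur();d=p-BAY;print(d@U,d@Y,d@N);f=ctrl.get_obs()['force'];print(f@U,f@N)
E
```

```text
rel K u,y,n [ 67.8  -0.4 -24.9] [179.9 -24.9   5.2] [-4.3 -0.3 -1.3] [  6.  13. -41.   2. -11.  88.] open 0.017
0.016265790954652293 -0.00038681993357160934 0.021449914912729188
-4.444163783203002 0.6920406233522737
```

Emit:
move_arm(
  moves=[1,-0.2,0,0,0,0,0,1,0,0,0,0,0,0],
)

```text
clock: 18.3
tool_pos: [0.5858, -0.1365, 0.0768]
orientation: [179.9, -25.1, 5.3]
force: [-0.9, -0.8, -2.7]
opening: 0.017
gripper_force: 30.0
```

Emit:
move_arm(
  moves=[1,0,0,-0.3,0,0,0,1,0,0,-0.5,0,0,0,1,0,0,0,0,0,0],
)

```text
clock: 18.6
tool_pos: [0.5821, -0.1368, 0.0848]
orientation: [179.9, -25.1, 5.2]
force: [-1.7, -0.1, -0.9]
opening: 0.0176
gripper_force: 30.0
```

```bash
python3 - <<'E'
from h import *
rel();p,q=cur();d=p-BAY;print(d@U,d@Y,d@N);f=ctrl.get_obs()['force'];print(f@U,f@N)
E
```

```text
rel K u,y,n [ 67.7  -0.3 -15.8] [179.9 -25.1   5.2] [-1.7 -0.1 -0.9] [  6.  12. -41.   1. -12.  88.] open 0.0176
0.016176195462695157 -0.0002702727647451899 0.030456855969096277
-1.939233619182406 -0.09307016216576736
```

Emit:
move_arm(
  moves=[1,0,0,-1,0,0,0,1,0,0,-1.5,0,0,0,1,0,0,-2,0,0,0,1,0,0,-2,0,0,0,1,0,0,0,0,0,0,1,0,0,0,0,0,0],
)

```text
clock: 19.2
tool_pos: [0.5552, -0.1392, 0.1442]
orientation: [179.9, -25.3, 5.2]
force: [0.1, -0.2, -0.7]
opening: 0.0172
gripper_force: 30.0
```

```bash
python3 - <<'E'
from h import *
p,q=cur();print(p,ctrl.get_obs()['opening'])
tgt=TR+TX@[-.042,0,0]+[0,0,.0265]
plan([(np.array([.54,.05,.17]),down(-4),1,.04),(tgt+[0,0,.1],down(TY),1,.04)])
E
```

```text
[ 0.55519319 -0.13920599  0.14416239] 0.017181550507145645
1,0.26,-3.8,-0.46,-0.007,-0.088,0.032,1,0.1,-3.79,-0.5,-0.006,-0.088,0.031,1,-0.07,-3.8,-0.52,-0.007,-0.088,0.032,1,-0.24,-3.78,-0.54,-0.007,-0.088,0.032,1,-0.4,-3.78,-0.53,-0.007,-0.088,0.031,1,-0.61,-3.36,0.72,0,0,0.023,1,-0.69,-3.35,0.73,0,0,0.023,1,-0.76,-3.33,0.72,0,0,0.023

1,-0.84,-3.31,0.72,0,0,0.023,1,-0.92,-3.29,0.73,0,0,0.023,1,-0.99,-3.27,0.72,0,0,0.023
```

Emit:
move_arm(
  moves=[1,0.3,-3.8,-0.5,-0.007,-0.088,0.032,1,0.1,-3.8,-0.5,-0.006,-0.088,0.031,1,0,-3.8,-0.5,-0.007,-0.088,0.032,1,-0.2,-3.8,-0.5,-0.007,-0.088,0.032,1,-0.4,-3.8,-0.5,-0.007,-0.088,0.031,1,-0.6,-3.4,0.7,0,0,0.023,1,-0.7,-3.4,0.7,0,0,0.023,1,-0.8,-3.3,0.7,0,0,0.023],
)

```text
clock: 20.0
tool_pos: [0.5292, 0.1547, 0.1461]
orientation: [179.9, 0.2, -8.0]
force: [-0.1, -0.2, -1.1]
opening: 0.0173
gripper_force: 30.0
```

Emit:
move_arm(
  moves=[1,-0.8,-3.3,0.7,0,0,0.023,1,-0.9,-3.3,0.7,0,0,0.023,1,-1,-3.3,0.7,0,0,0.023,1,0,0,0,0,0,0,1,0,0,0,0,0,0],
)

```text
clock: 20.5
tool_pos: [0.5181, 0.2557, 0.1251]
orientation: [179.8, 0.2, -11.8]
force: [-0.5, 0.3, -0.5]
opening: 0.0169
gripper_force: 30.0
```

```bash
python3 - <<'E'
from h import *
p,q=cur();print(p,(p-TR)@TX,ctrl.get_obs()['orientation'])
tgt=TR+TX@[-.042,0,0]+[0,0,.0265]
plan([(tgt+[0,0,.015],down(TY),1,.03)])
E
```

```text
[0.5180955  0.25574024 0.12507786] [-0.04182808  0.00205938  0.12507786] [179.82734609   0.21575923 -11.79482189]
1,0,0.06,2.79,0.001,0.001,0.001,1,0.01,0.06,2.78,0.001,0.002,0,1,-0.01,0.07,2.79,0.001,0.001,0.001
```

Emit:
move_arm(
  moves=[1,0,0.05,2.7,0.001,0.001,0,1,0,0.05,2.7,0.001,0.001,0,1,0,0.05,2.5,0.001,0.001,0,1,0,0,0.8,0,0,0,1,0,0,0.6,0,0,0,1,0,0,0.2,0,0,0,1,0,0,0,0,0,0,1,0,0,0,0,0,0],
)

```text
clock: 21.3
tool_pos: [0.5185, 0.254, 0.0324]
orientation: [-179.8, -0.1, -11.9]
force: [0.3, -0.1, -1.8]
opening: 0.0171
gripper_force: 30.0
```

Emit:
move_arm(
  moves=[1,0,0,0.1,0,0,0,1,0,0,0,0,0,0],
)

```text
clock: 21.5
tool_pos: [0.5182, 0.2539, 0.0309]
orientation: [-179.9, -0.0, -11.9]
force: [0.9, 0.6, -1.0]
opening: 0.0173
gripper_force: 30.0
```

Emit:
move_arm(
  moves=[1,0,0,0.1,0,0,0,1,0,0,0,0,0,0],
)

```text
clock: 21.7
tool_pos: [0.5182, 0.2538, 0.0296]
orientation: [-179.9, -0.0, -11.9]
force: [0.8, 0.1, -0.5]
opening: 0.0171
gripper_force: 30.0
```

Emit:
move_arm(
  moves=[1,0,0,0.15,0,0,0,1,0,0,0,0,0,0],
)

```text
clock: 21.9
tool_pos: [0.5182, 0.2537, 0.0279]
orientation: [-179.9, -0.0, -11.9]
force: [1.3, -0.5, -1.7]
opening: 0.0173
gripper_force: 30.0
```

Emit:
move_arm(
  moves=[1,0,0,0.15,0,0,0,1,0,0,0,0,0,0],
)

```text
clock: 22.1
tool_pos: [0.5182, 0.2538, 0.0266]
orientation: [-179.9, -0.0, -11.9]
force: [0.2, -0.5, 2.1]
opening: 0.0174
gripper_force: 30.0
```

Emit:
move_arm(
  moves=[1,0,0,0.1,0,0,0,1,0,0,0,0,0,0],
)

```text
clock: 22.3
tool_pos: [0.5183, 0.2538, 0.0265]
orientation: [-179.9, -0.1, -11.9]
force: [-1.3, -0.5, 10.4]
opening: 0.0172
gripper_force: 30.0
```

On the floor. Release and retreat.

Emit:
move_arm(
  moves=[1,0,0,-0.1,0,0,0,4,0,0,0,0,0,0,4,0,0,0,0,0,0,4,0,0,0,0,0,0,4,0,0,-1,0,0,0,4,0,0,-3,0,0,0,4,0,0,-4,0,0,0,4,0,0,-4,0,0,0],
)

```text
clock: 23.1
tool_pos: [0.5177, 0.2531, 0.1482]
orientation: [-180.0, -0.0, -11.9]
force: [1.0, 0.8, 1.1]
opening: 0.0401
gripper_force: 0.0
```

Emit:
move_arm(
  moves=[4,-2,-4,-2,0,0,0,4,-2,-4,0,0,0,0,4,-2,-4,0,0,0,0,4,-2,-4,0,0,0,0,4,-2,-4,0,0,0,0,4,0,0,0,0,0,0,4,0,0,0,0,0,0],
)

```text
clock: 23.8
tool_pos: [0.4606, 0.4707, 0.1668]
orientation: [-179.9, -0.0, -11.8]
force: [0.6, -0.8, 0.2]
opening: 0.0404
gripper_force: 0.0
```

```bash
python3 - <<'E'
from h import *
snap('side');snap('top');t=load('top')
a=load('side')['p'][160:430,180:460,::-1];b=t['p'][170:310,120:450,::-1]
cv2.imwrite('pics/f.png',np.hstack([cv2.resize(a,(311,300)),cv2.resize(b,(480,300))]))
W=cloud(t);v,u=np.mgrid[0:480,0:640]
for n,(x0,x1,y0,y1) in (('relay',(215,240,275,297)),('cap',(229,243,222,238)),('heats',(416,450,238,268)),('usb',(413,435,198,232))):
    q=W[(u>=x0)&(u<x1)&(v>=y0)&(v<y1)&(W[...,2]>.005)];print(n,q.mean(0).round(4))
print(ctrl.get_obs()['tool_pos'])
E
```

```text
relay [0.4752 0.1565 0.0236]
cap [0.5809 0.1397 0.0221]
heats [ 0.5425 -0.2374  0.0165]
usb [ 0.611  -0.2227  0.0074]
[0.46131357 0.46919452 0.16699751]
```

View pics/f.png

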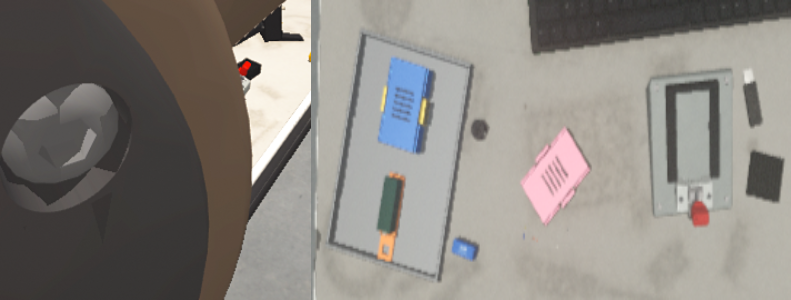

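The cover at (405,105) and the sled at (390,215) both stand in the tray. The knob at (700,213) is still crosswise, and the bystanders have not moved.

```bash
python3 -c "
from plant import ctrl
print(ctrl.close_job())"
```

```text
the job is handed in; nothing more can be done
None
```

The job is handed in at about 24 s on the clock, verdict not reported: the last pictures show the cover standing and the sled lying battery-up in the tray, the plunger still latched, and the bystanders unmoved.

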